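# Tip out the reject box at the glass cutter's cullet tray

### The arm

A 7-joint arm with a two-finger parallel gripper is mounted at the origin on the work surface. World frame = base frame: x ahead of the robot, y to its left, z up, the work surface at z = 0. Lengths are in m, angles in rad, forces in N, time in s.
With the tool pointing down it reaches from about 0.4 to 0.875 m from the base axis. Payload 19.3 kg.
Tool frame: the origin (TCP) lies at the very end of the fingers, on their centre line; the grasp point (between the pads) lies 19 mm behind it; z points along the fingers, y is the line along which they close (so a half turn about z gives the same grasp; the last joint's range is limited). The gripper opens to 85 mm and grips with 20 to 120 N. Pads are 22 mm wide; open, the fingers measure 114 mm over their backs; the gripper's body (76 mm by 85 mm) begins 54 mm behind the grasp point. The pads swing forward as they close: fully open they stand 13 mm farther back than shut.
Start: joints at [-0.07, 0.521, -0.036, 1.599, 0.021, 1.021, -0.113], TCP at [0.625, -0, 0.231] pointing down, gripper open.
Joint ranges: [-2.91, 2.91], [-0.3, 2.13], [-1.5, 1.42], [0.17, 2.43], [-1.26, 4.41], [0.16, 1.93], [-2.52, 2.52]. Speed limits (rad/s): [1.89, 1.89, 2.39, 2.39, 3.01, 3.01, 3.01].

### API

Orientations are given as [roll, pitch, yaw] about the fixed x, y, z axes, in that order (R = Rz(yaw) Ry(pitch) Rx(roll)).
In Python, from workcell import monitor, viewer, bot gives the robot as it stands.
- The arm moves only by the tool move_arm, never from a script. Its arguments are lists of equal length, an entry for each row: "gripper": the opening, from 0 (shut) to 1 (fully open); "linear": the shift along the tool's x, y, z in cm, a list of three; "twist": the turn about the tool's z in degrees. A call has 1 to 8 rows; each row shifts and turns the commanded pose from where the row before left it, along the tool's axes as they then stand; what a row does not reach is not made up. A row lasts 1/10 s, in which the tool goes at most 50 mm and 8.59 degrees, less where a joint would pass 70% of its speed; a pose out of reach is approached as far as the arm can. A call with a gripper value outside its range is refused whole. The fingers move at their own pace and stop on an object; "squeeze" is the grip in N (left out, the last holds). Time passes only in rows, so rows that do not move let the fingers close. It gives the time, the measured TCP pose, the force, the opening and the grip force at its end, in the units of the state.
- monitor.observe(): the state, without advancing time (a new reading comes with each control period).
- viewer.grab_frame(name): name is "scene" or "side" or "wrist"; returns a dict with "img" (400x640x3 uint8, red, green, blue), "K" (3x3 intrinsics, pixels), "eye" and "rotation" of the camera in the world. Camera axes: x right, y up, looking along -z (the intrinsics and any distortion apply to the point x, -y, -z); pixel columns grow to the right and rows downward; lengths in m; the calibration is good to about 2 mm. The wrist camera is an equidistant fisheye: a pixel r from the principal point sees the ray r / f radians off the axis. A picture is of the moment at which its call begins. There is no depth.
- bot.job_done(): hands the job in; it is judged then, once.
The state is a dict: "clock": time; "qpos": joint angles; "qd": joint speeds; "joint_efforts": joint torques, N m; "position": TCP position; "tool_rot": TCP orientation; "force": force on the tool from outside, world axes, zero at the start; "moment": the same for the moment, N m; "grip_width": finger opening in m; "finger_force": force on a finger pad.
Only numpy, scipy, OpenCV 4.12 (cv2) and the standard library are available. Lean on these libraries where they do the work, as an engineer would, in place of code of your own. Each camera call takes 0.05 s, during which the arm holds its last target. There are 200 camera calls.

### The job

Empty the red reject box into the cullet tray: move the dressing stone that lies in its way off the ledge and lay it on the rubber mat, slide the box squarely up against the steel stop bar, and tip it by its pull bar over the stop, without picking it up, until it lies over on its side and every piece has slid out into the tray. Then stand the box back upright on the ledge behind the stop bar and let go. Leave the glassware and the bottle round the station where they stand.

Things in the scene. Friction and masses are not known exactly. Their poses are not given: they have to be found in the camera images.
- station: fixed tipping station, yaw varies. Origin on the bench under the middle of the stop bar; +x = tipping direction, ledge to tray. At -x a wooden ledge on a green frame, top 45 mm above the bench, x = -295 to +6 mm, 200 mm wide. At +x an open sheet-metal cullet tray, x = 6 to 256 mm, 250 mm wide, inner floor 6 mm above the bench, walls 60 mm high, 3 mm thick
- stop_bar: fixed round steel bar, 10 mm diameter, 184 mm long, lying on the tray-side edge of the ledge along the station's y (end saddles rise 8 mm over its centre line). Origin at the middle of its centre line, 50 mm above the bench; axes as the station's
- reject_box: loose open red steel box, 120 (x) by 140 (y) by 90 mm high, walls 4 mm, 0.42 kg plus 0.27 kg rejects. Origin under its centre; z out of its mouth, +x = front, towards the stop bar; starts 125 to 150 mm short of it. Against the bar its origin is 65 mm behind the bar's axis. Tipped over the bar, its rim meets the tray floor at about 125 degrees. Glass-on-box friction about 0.3
- box_toe (a point): middle of the box's front lower edge, at (60, 0, 0) mm in the box
- box_bar (a point): middle of the box's pull bar: a round steel bar of 10 mm diameter, 96 mm long along the box's y, at (-102, 0, 78) mm in the box, 42 mm clear behind its back wall (centre line to wall face), held by a stay at each end. Pinched lightly (about 20 N; 35 N is too stiff) across from above it turns in the fingers as the box tips. Axes as the box's
- stone: loose dressing stone, a dark grey-green stick 140 (x) by 24 by 24 mm, 0.19 kg; origin at the centre of its underside, long axis x. It starts on the ledge between the box and the stop bar, roughly along the bar
- stone_a (a point): end of the stone, on its axis, at (70, 0, 12) mm in the stone
- stone_b (a point): other end, at (-70, 0, 12) mm in the stone
- mat: fixed black rubber mat on the bench, 200 (x) by 110 (y) by 3 mm; origin at the centre of its underside
- reject1: reject crystal knob, 32 mm diameter, 26 mm high, origin under its base, 45 g; starts on the floor of the reject box
- reject2: reject crystal knob, 32 mm diameter, 26 mm high, origin under its base, 45 g; starts on the floor of the reject box
- reject3: reject crystal stopper, 30 mm diameter, 36 mm high, origin at its head end, 45 g; starts on the floor of the reject box
- reject4: reject crystal stopper, 30 mm diameter, 36 mm high, origin at its head end, 45 g; starts on the floor of the reject box
- reject5: reject crystal drop lying on its side, 28 mm diameter and long, origin on its surface 14 mm off its axis, 45 g; starts on the floor of the reject box
- reject6: reject crystal drop lying on its side, 28 mm diameter and long, origin on its surface 14 mm off its axis, 45 g; starts on the floor of the reject box
- globe: bystander: finished cut-crystal globe, 88 mm diameter, about 82 mm high, loose on the bench beside the ledge; origin under its foot
- tumbler: bystander: violet cut tumbler, 72 mm diameter, 85 mm high, loose; origin under its foot
- coolant: bystander: white plastic bottle with a green cap, 64 mm diameter, 150 mm high, loose; origin under its foot

How it is judged:
On the way, in this order (a step that is already met when the one before it is completed fails the run):
1. the dressing stone lies on the rubber mat, both ends over it, let go (x of stone_a in the frame of mat between -0.1 and 0.1 m and y of stone_a in the frame of mat between -0.055 and 0.055 m and x of stone_b in the frame of mat between -0.1 and 0.1 m and y of stone_b in the frame of mat between -0.055 and 0.055 m and z of each of stone_a, stone_b in the frame of mat below 0.03 m and contact force between stone and the fingers below 0.1 N), for 0.2 s.
2. the box stands squarely against the stop bar (front within 6 mm of it, within 0.1 rad) (x of box_toe in the frame of stop_bar between -0.011 and 0.01 m and z of box_toe in the frame of stop_bar below 0.012 m and angle between reject_box's own z axis and vertical below 0.15 rad and angle between the x axis of reject_box and the x axis of stop_bar, either way round below 0.1 rad), for 0.1 s.
3. the box lies over on its side across the stop bar, tilted past 1.5 rad, its lower front edge at the bar and its weight on it (angle between reject_box's own z axis and vertical above 1.5 rad and x of box_toe in the frame of stop_bar between -0.045 and 0.03 m and z of box_toe in the frame of stop_bar below 0.04 m and contact force between reject_box and stop_bar above 0.2 N), for 0.1 s.
At the end, for the whole second after the job is handed in: All six rejects lie in the cullet tray, below its rim; the box stands upright (0.08 rad) and still, wholly on the ledge behind the stop bar (centre within 40 mm of the ledge's middle line); the dressing stone lies on the rubber mat, both ends over it; all are let go (all of step 1 and x of reject1 in the frame of station between 0.006 and 0.256 m and y of reject1 in the frame of station between -0.125 and 0.125 m and z of each of reject1, reject2, reject3, reject4, reject5, reject6 in the frame of station below 0.06 m and x of reject2 in the frame of station between 0.006 and 0.256 m and y of reject2 in the frame of station between -0.125 and 0.125 m and x of reject3 in the frame of station between 0.006 and 0.256 m and y of reject3 in the frame of station between -0.125 and 0.125 m and x of reject4 in the frame of station between 0.006 and 0.256 m and y of reject4 in the frame of station between -0.125 and 0.125 m and x of reject5 in the frame of station between 0.006 and 0.256 m and y of reject5 in the frame of station between -0.125 and 0.125 m and x of reject6 in the frame of station between 0.006 and 0.256 m and y of reject6 in the frame of station between -0.125 and 0.125 m and angle between reject_box's own z axis and vertical below 0.08 rad and x of reject_box in the frame of station between -0.235 and -0.058 m and y of reject_box in the frame of station between -0.04 and 0.04 m and z of reject_box in the frame of station between 0.04 and 0.05 m and linear speed of reject_box below 0.02 m/s); the robot touches nothing.
It fails at once if the box is picked up: its front lower edge rises more than 60 mm above the ledge (height (world z) of box_toe above 0.105 m).
It fails at once if the cut-crystal globe is shifted more than 15 mm or tipped (distance of globe from where it was at the start of the episode above 0.015 m or angle between globe's own z axis and vertical above 0.25 rad).
It fails at once if the tumbler is shifted more than 15 mm or tipped (distance of tumbler from where it was at the start of the episode above 0.015 m or angle between tumbler's own z axis and vertical above 0.25 rad).
It fails at once if the coolant bottle is shifted more than 15 mm or tipped (distance of coolant from where it was at the start of the episode above 0.015 m or angle between coolant's own z axis and vertical above 0.25 rad).
It also fails if it takes over 72 s, if anything falls off the work surface, if the arm or the gripper's body presses on something with over 40 N, if the wrist force passes 120 N, or if a joint passes its speed limit or range.

## Working session

There is one attempt and no reset: what is moved stays moved. The work goes in short steps, Python scripts to look and compute and a tool call to move; the robot and the scene stay as the last step left them, time stands still between calls to the robot, and variables do not carry over. Pictures are saved under pics/ and viewed, at most 10 in all, crops included, and the job is handed in when it is done.

Besides the shell and the picture viewer there is one more tool, called after "Request:" as a command line: name --pt "numbers of a row" for each row, then --argument value for the rest. move_arm: Moves the arm, as the interface text tells. Its arguments: {"type":"object","properties":{"gripper":{"type":"array"},"linear":{"type":"array"},"twist":{"type":"array"},"squeeze":{"type":"number"}},"required":["gripper","linear","twist"]}

```bash
mkdir -p pics
cat > h.py <<'E'
import numpy as np, cv2, sys
from scipy.spatial.transform import Rotation as Rn
from scipy.optimize import least_squares
from workcell import monitor, viewer, bot
import pickle
def grab(name, f):
    d=viewer.grab_frame(name); cv2.imwrite(f'pics/{f}.png', d['img'][:,:,::-1]); pickle.dump(d,open(f'pics/{f}.pkl','wb')); return d
def load(f): return pickle.load(open(f'pics/{f}.pkl','rb'))
def ray(d,u,v,fish=False):
    K=np.array(d['K']); x=(u-K[0,2])/K[0,0]; y=(v-K[1,2])/K[1,1]
    if fish:
        r=np.hypot(x,y); s=np.sin(r)/r if r>1e-9 else 1; p=np.array([x*s,-y*s,-np.cos(r)])
    else: p=np.array([x,-y,-1.])
    p=np.array(d['rotation'])@p; return np.array(d['eye']),p/np.linalg.norm(p)
def atz(d,u,v,z,fish=False):
    e,p=ray(d,u,v,fish); return e+p*(z-e[2])/p[2]
def tri(rs):
    A=sum(np.eye(3)-np.outer(p,p) for e,p in rs); b=sum((np.eye(3)-np.outer(p,p))@e for e,p in rs)
    x=np.linalg.solve(A,b); return x,[np.linalg.norm(np.cross(x-e,p)) for e,p in rs]
def proj(d,X,fish=False):
    K=np.array(d['K']); q=np.array(d['rotation']).T@(np.array(X)-d['eye']); p=np.array([q[0],-q[1],-q[2]])
    if fish:
        r=np.hypot(p[0],p[1]); t=np.arctan2(r,p[2]); x,y=p[:2]*t/r
    else: x,y=p[:2]/p[2]
    return np.array([K[0,0]*x+K[0,2],K[1,1]*y+K[1,2]])
E
python3 - <<'E'
from h import *
np.set_printoptions(precision=4,suppress=True)
ims=[]
for n in ['scene','side','wrist']:
    d=grab(n,n+'0'); print(n,d['K'],d['eye'],d['rotation'],[k for k in d])
print(monitor.observe())
E
```

```text
scene [[425.1924   0.     331.6153]
 [  0.     425.1924 195.0332]
 [  0.       0.       1.    ]] [ 1.0684 -0.6886  0.7714] [0.8471 0.0207 0.6905] ['img', 'K', 'eye', 'rotation']
side [[519.4556   0.     315.7441]
 [  0.     519.4556 194.6415]
 [  0.       0.       1.    ]] [0.4767 0.8671 1.0425] [ 0.7888  0.0007 -3.0571] ['img', 'K', 'eye', 'rotation']
wrist [[309.7069   0.     313.181 ]
 [  0.     309.7069 197.5748]
 [  0.       0.       1.    ]] [0.6256 0.0773 0.3731] [-0.3074  0.0006  0.0002] ['img', 'K', 'eye', 'rotation']
{'clock': 0.15, 'qpos': array([-0.0702,  0.5218, -0.0363,  1.5998,  0.0212,  1.0211, -0.1128]), 'qd': array([ 0.0006, -0.0028,  0.0011, -0.001 , -0.0014, -0.    ,  0.003 ]), 'joint_efforts': array([  0.0004, -92.7376,   1.9804, -37.005 ,   0.018 ,   0.0065,
        -0.    ]), 'position': array([ 0.6248, -0.    ,  0.2309]), 'tool_rot': array([-3.1407,  0.    ,  1.5708]), 'force': array([ 0.2617,  0.1242, -0.1757]), 'moment': array([0.0157, 0.0343, 0.0043]), 'finger_force': 0.0, 'grip_width': 0.08580716454162081}
```

View pics/scene0.png

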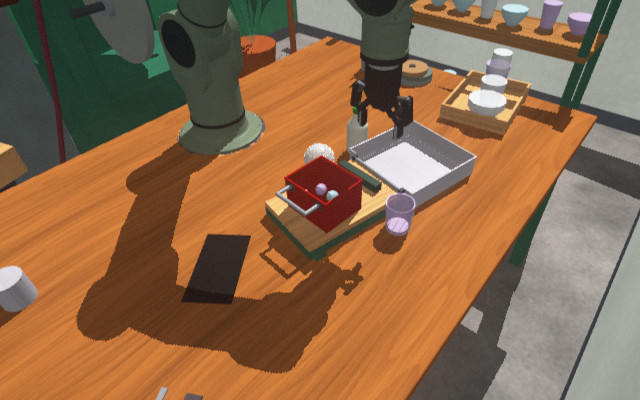

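View pics/side0.png

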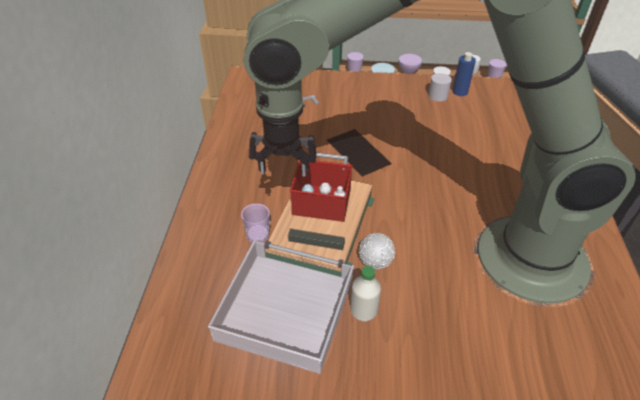

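View pics/wrist0.png

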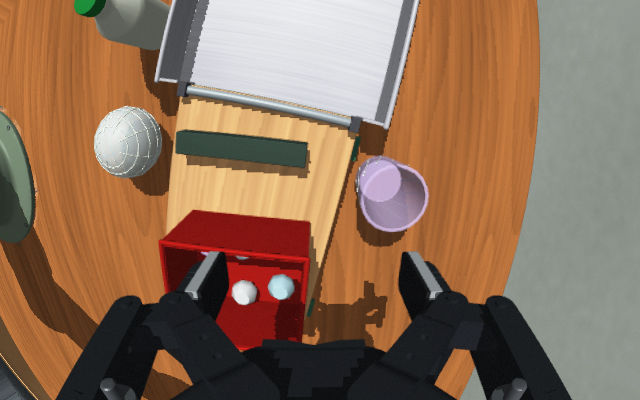

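The views show the station tipping roughly along +y, with the mat at −y. In the wrist view the stone's top spans about (177,131) to (307,142) and the bar's ends are at (187,90) and (352,124). In the scene view the mat corners are (207,234), (250,235), (233,303) and (183,302); in the side view they are (328,137), (356,130), (391,160) and (362,174). I'll enlarge the side and scene views next.

```bash
sed -i "s/np.array(d\['rotation'\])/Rn.from_euler('xyz',d['rotation']).as_matrix()/" h.py
python3 - <<'E'
from h import *
d=load('side0')['img'][:,:,::-1]; cv2.imwrite('pics/sc.png',cv2.resize(d[148:268,225:385],None,fx=5,fy=5,interpolation=cv2.INTER_CUBIC))
d=load('scene0')['img'][:,:,::-1]; cv2.imwrite('pics/cc.png',cv2.resize(d[110:260,250:450],None,fx=4,fy=4,interpolation=cv2.INTER_CUBIC))
s,c,w=load('side0'),load('scene0'),load('wrist0')
for a,b in zip([(207,234),(250,235),(233,303),(183,302)],[(391,160),(362,174),(328,137),(356,130)]):
    print(atz(c,*a,.003),atz(s,*b,.003),tri([ray(c,*a),ray(s,*b)]))
for u in [(187,90),(352,124)]: print('bar',atz(w,*u,.05,True))
for u in [(177,131),(307,142),(307,166),(177,153)]: print('st',atz(w,*u,.069,True))
print(proj(w,[.625,0,.231],True))
E
```

```text
[ 0.35133221 -0.33363389  0.003     ] [ 0.35014744 -0.34404788  0.003     ] (array([ 0.35270897, -0.33613398,  0.00772271]), [np.float64(0.0024160397143518264), np.float64(0.0024160397143518763)])
[ 0.43836968 -0.26887232  0.003     ] [ 0.4367461  -0.27356632  0.003     ] (array([ 0.43809776, -0.27012042,  0.00489649]), [np.float64(0.0015535410690068754), np.float64(0.001553541069006955)])
[ 0.55831817 -0.4263461   0.003     ] [ 0.54880416 -0.43962951  0.003     ] (array([ 0.55367605, -0.42913201,  0.0067134 ]), [np.float64(0.006441403596477467), np.float64(0.0064414035964775115)])
[ 0.47230666 -0.49216208  0.003     ] [ 0.46068675 -0.48344644  0.003     ] (array([ 0.4627989 , -0.49084061, -0.00496401]), [np.float64(0.0028528836219904436), np.float64(0.002852883621990345)])
bar [0.48894341 0.09673287 0.05      ]
bar [0.66578815 0.05515732 0.05      ]
st [0.48318858 0.05367311 0.069     ]
st [0.61929458 0.03822496 0.069     ]
st [0.61919647 0.01397211 0.069     ]
st [0.48117808 0.03026362 0.069     ]
[312.23261445 256.70890478]
```

View pics/sc.png

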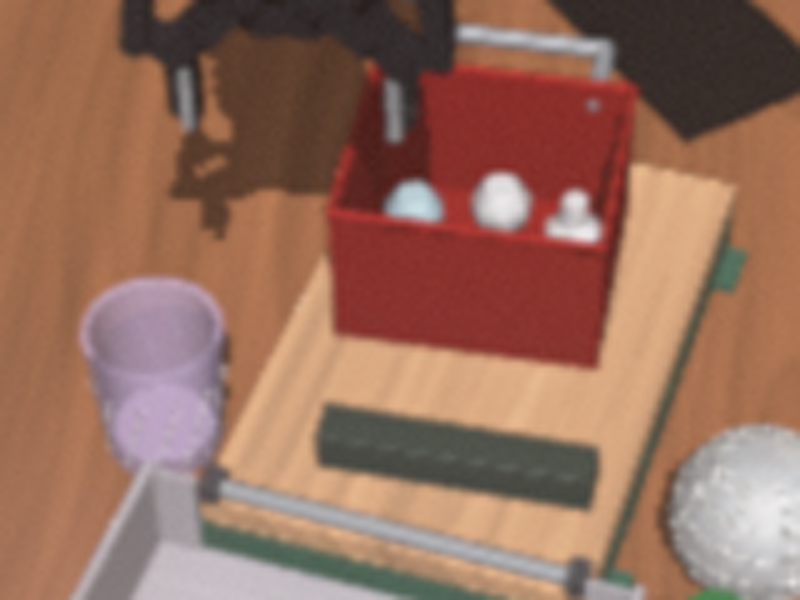

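View pics/cc.png

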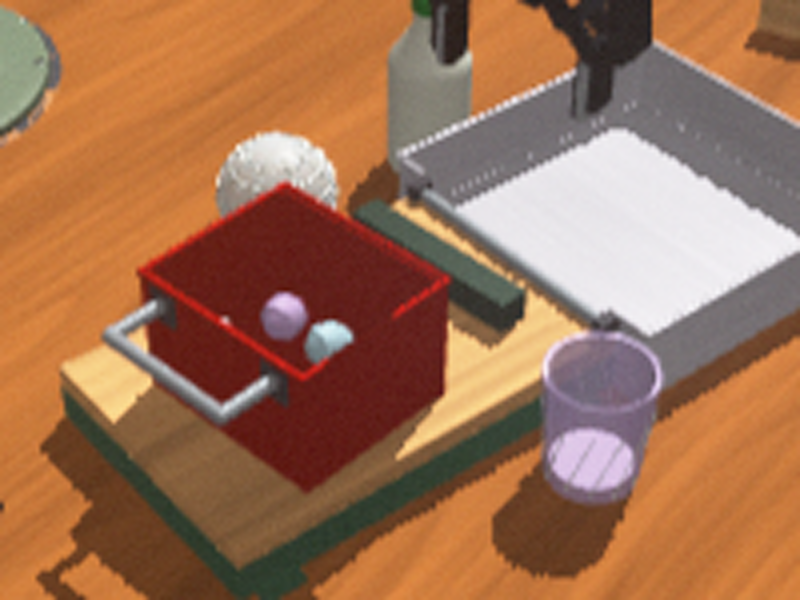

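The side crop shows the stone's top corners at (330,405) and (597,448), the front bottom box corners at (335,333) and (597,366), and the saddles at (212,487) and (578,578). The scene crop shows the box rim corners at (287,183), (449,280), (310,378) and (140,272), and the pull bar from (108,335) to (222,415). I'll fit all poses to these, leaving height free.

```bash
cat > fit.py <<'E'
from h import *
np.set_printoptions(precision=4,suppress=True)
s,c,w=load('side0'),load('scene0'),load('wrist0')
S=lambda u,v:(s,225+u/5,148+v/5,False)
C=lambda u,v:(c,250+u/4,110+v/4,False)
W=lambda u,v:(w,u,v,True)
def T(p,X): 
    a=p[3]; return np.array([p[0]+np.cos(a)*X[0]-np.sin(a)*X[1],p[1]+np.sin(a)*X[0]+np.cos(a)*X[1],p[2]+X[2]])
def fit(name,obs,p0):
    f=lambda p:np.concatenate([proj(o[0],T(p,X),o[3])-o[1:3] for X,o in obs])
    r=least_squares(f,p0,loss='soft_l1'); print(name,r.x,'\n',np.round(f(r.x).reshape(-1,2),1).tolist()); return r.x
b=.092
st=fit('station',[((0,b,.056),S(578,578)),((0,-b,.056),S(212,487)),((0,b,.056),W(187,90)),((0,-b,.056),W(354,124)),((0,b,.056),C(417,188)),((0,-b,.056),C(606,318)),
 ((-.295,.1,.045),C(62,367)),((-.295,-.1,.045),C(240,568)),((-.295,.1,.045),S(737,185))],[.577,.076,0,1.34])
sn=fit('stone',[((-.07,.012,.024),W(177,131)),((.07,.012,.024),W(307,142)),((.07,-.012,.024),W(307,166)),((-.07,-.012,.024),W(177,153)),
 ((.07,-.012,.024),S(330,405)),((-.07,-.012,.024),S(597,448)),((.07,.012,0),S(318,465)),((-.07,.012,0),S(588,506)),
 ((.07,-.012,.024),C(502,303)),((.07,.012,.024),C(524,292)),((-.07,.012,.024),C(376,200))],[.55,.034,.045,-.115])
bx=fit('box',[((.06,.07,.09),C(287,183)),((.06,-.07,.09),C(449,280)),((-.06,-.07,.09),C(310,378)),((-.06,.07,.09),C(140,272)),
 ((-.06,-.07,0),C(308,490)),((.06,-.07,0),C(443,395)),((.06,-.07,.09),S(332,208)),((.06,.07,.09),S(622,240)),((-.06,.07,.09),S(635,88)),
 ((.06,-.07,0),S(335,333)),((.06,.07,0),S(597,366)),((-.102,.048,.078),S(608,43)),((-.102,.048,.078),C(108,335)),((-.102,-.048,.078),C(222,415)),
 ((.06,.07,.09),W(163,241)),((.06,-.07,.09),W(309,259))],[.55,-.1,.045,1.4])
cc=lambda u,v:(c,u,v,False); ss=lambda u,v:(s,u,v,False)
mt=fit('mat',[(X,o) for X,o in zip([(-.1,.055,.003),(-.1,-.055,.003),(.1,-.055,.003),(.1,.055,.003)]*2,[cc(183,302),cc(207,234),cc(250,235),cc(233,303),ss(356,130),ss(391,160),ss(362,174),ss(328,137)])],[.45,-.38,0,.7]) if 0 else fit('mat',[(X,o) for X,o in zip([(-.1,.055,.003),(.1,.055,.003),(.1,-.055,.003),(-.1,-.055,.003)]*2,[cc(250,235),cc(233,303),cc(183,302),cc(207,234),ss(362,174),ss(328,137),ss(356,130),ss(391,160)])],[.45,-.38,0,-.95])
P=Rn.from_euler('z',-st[3]).as_matrix()
print('box in station',P@(bx[:3]-st[:3]),bx[3]-st[3],'pullbar',T(bx,(-.102,0,.078)),'toe',T(bx,(.06,0,0)))
print('globe',atz(w,128,142,.042,True),'tumb',atz(w,381,180,.005,True),atz(s,225+165/5,148+430/5,.0),'cool',tri([ray(s,368,270),ray(c,357,112)]))
E
python3 fit.py
```

```text
station [ 0.5777  0.0763 -0.0062  1.3428] 
 [[-2.2, -0.9], [-0.5, -0.9], [-0.7, -0.3], [-0.6, -0.3], [1.3, 0.7], [-0.3, 1.3], [-0.7, 1.2], [-0.2, -2.7], [-1.9, 0.6]]
stone [ 0.5488  0.0332  0.0405 -0.116 ] 
 [[-0.3, 0.1], [0.5, 0.7], [-2.1, -0.1], [-0.9, 0.2], [-2.0, -0.0], [-0.2, -0.1], [-1.5, 1.4], [-0.3, 1.9], [0.5, 1.3], [1.2, -0.2], [-0.1, -0.1]]
box [ 0.5459 -0.1081  0.044   1.4735] 
 [[-0.7, 0.0], [-0.1, 0.1], [-1.8, 0.6], [-0.3, -0.6], [-0.2, 0.7], [0.5, -0.8], [-1.9, 0.4], [-4.5, 1.2], [-0.6, -0.2], [-1.2, -0.0], [-0.8, 0.5], [-1.4, 1.0], [0.5, 0.1], [-0.3, -0.0], [-3.0, 0.3], [-0.5, 0.1]]
mat [ 0.4542 -0.3809  0.0009 -0.9238] 
 [[0.1, -0.6], [-0.5, 0.1], [-1.2, -0.2], [-0.6, -0.4], [-0.4, 1.0], [-3.2, 2.0], [-2.9, -2.3], [0.1, 1.9]]
box in station [-0.1869 -0.0107  0.0502] 0.13071777233748594 pullbar [ 0.536  -0.2096  0.122 ] toe [ 0.5517 -0.0484  0.044 ]
globe [0.4003 0.043  0.042 ] tumb [ 0.7098 -0.0165  0.005 ] [ 0.7058 -0.0187  0.    ] cool (array([0.4248, 0.1811, 0.1372]), [np.float64(0.0027488549391609077), np.float64(0.002748854939160947)])
```

Request:
move_arm --gripper '[0.6,0.6,0.6,0.6,0.6,0.6,0.6,0.6]' --pt "0 0 0" --pt "0 0 0" --pt "0 0 0" --pt "0 0 0" --pt "0 0 0" --pt "0 0 0" --pt "0 0 0" --pt "0 0 0" --twist '[8,8,8,8,8,8,8,8]' --squeeze 60

```text
clock: 0.95
position: [0.6249, 0.0, 0.2311]
tool_rot: [-3.141, 0.0, 0.448]
force: [0.3, -0.2, -0.7]
grip_width: 0.0513
finger_force: 0.0
```

Request:
move_arm --gripper '[0.6,0.6,0.6,0.6,0.6,0.6,0.6,0.6]' --pt "0 0 0" --pt "0 0 0" --pt "0 0 0" --pt "0 0 0" --pt "0 0 0" --pt "-4 -1.2 0" --pt "-3.9 -1.2 0" --pt "0 0 0" --twist '[8,8,8,8,0.6,0,0,0]'

```text
clock: 1.75
position: [0.5456, 0.0348, 0.2311]
tool_rot: [-3.141, 0.003, -0.109]
force: [0.8, 0.1, 0.5]
grip_width: 0.0513
finger_force: 0.0
```

Request:
move_arm --gripper '[0.6,0.6,0.6]' --pt "0 0 4" --pt "0 0 4" --pt "0 0 0" --twist '[0,0,0]'

```text
clock: 2.05
position: [0.5472, 0.0328, 0.1477]
tool_rot: [3.14, 0.006, -0.112]
force: [0.2, 0.6, -0.0]
grip_width: 0.0512
finger_force: 0.0
```

Checking the alignment from the wrist camera at this closer height.

Run:
```python
from h import *
d=grab('wrist','w1'); o=monitor.observe(); print(o['position'],o['tool_rot'],d['eye'],d['rotation'])
```

```text
[0.54846305 0.03254068 0.15027234] [ 3.14032507  0.00342117 -0.11295403] [0.62561124 0.0243326  0.28958126] [-0.31283297 -0.00206504 -1.68232686]
```

View pics/w1.png

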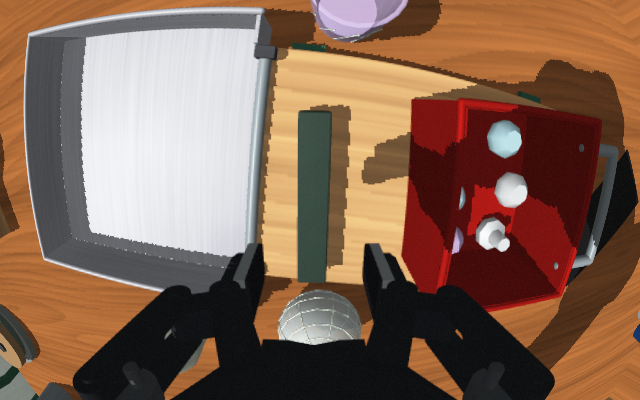

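The wrist view shows the stone's top face from (299,111)/(331,111) to (298,282)/(326,282), lying between the fingers, with the globe behind it. I'll refine the stone's position from this.

Run:
```python
from h import *
d=load('w1'); w=load('wrist0')
q=[atz(d,*u,.069,True) for u in [(299,111),(331,111),(326,282),(298,282)]]
for p in q: print(p)
c=np.mean(q,0); v=(q[0]+q[1]-q[2]-q[3]); print(c,np.arctan2(v[1],v[0]),np.linalg.norm(v)/2)
print(tri([ray(d,299,111,True),ray(w,307,166,True)]),tri([ray(d,326,282,True),ray(w,177,131,True)]))
print('bar',atz(d,262,52,.058,True),'box rim',[atz(d,*u,.135,True) for u in [(464,99),(600,121),(442,310),(563,296)]])
```

```text
[0.61941286 0.03461113 0.069     ]
[0.61692842 0.01222008 0.069     ]
[0.47896462 0.02940308 0.069     ]
[0.48160951 0.05290462 0.069     ]
[0.54922885 0.03228473 0.069     ] -0.1279438053752133 0.1390198749876403
(array([0.62128772, 0.03083284, 0.14985533]), [np.float64(0.00039719359882754365), np.float64(0.00039719359882750197)]) (array([0.45487778, 0.0400999 , 0.02221644]), [np.float64(0.011318463110179916), np.float64(0.011318463110180022)])
bar [0.66719355 0.05708278 0.058     ] box rim [array([ 0.62165916, -0.05625162,  0.135     ]), array([ 0.60931646, -0.17572743,  0.135     ]), array([ 0.48698024, -0.04786882,  0.135     ]), array([ 0.4672325 , -0.16711194,  0.135     ])]
```

Request:
move_arm --gripper '[0.6,0.6,0.6,0.6,0.6,0.6]' --pt "0 0 3" --pt "0 0 3" --pt "0 0 2" --pt "0 0 1.2" --pt "0 0 0.8" --pt "0 0 0" --twist '[0.5,0,0,0,0,0]'

```text
clock: 2.7
position: [0.5497, 0.0329, 0.0517]
tool_rot: [-3.141, -0.0, -0.123]
force: [-0.2, -0.2, 0.4]
grip_width: 0.0514
finger_force: 0.0
```

Request:
move_arm --gripper '[0.1,0.1,0.1,0.1,0.1,0.1]' --pt "0 0 0" --pt "0 0 0" --pt "0 0 0" --pt "0 0 0" --pt "0 0 0" --pt "0 0 0" --twist '[0,0,0,0,0,0]'

```text
clock: 3.3
position: [0.5499, 0.0329, 0.0525]
tool_rot: [-3.141, -0.001, -0.124]
force: [-2.8, -0.1, 10.5]
grip_width: 0.0226
finger_force: 59.5
```

Request:
move_arm --gripper '[0.1,0.1,0.1,0.1,0.1,0.1,0.1,0.1]' --pt "0 0 -1" --pt "0 0 -3" --pt "0 0 -4" --pt "0 0 -4" --pt "0 0 -4" --pt "0 0 -2" --pt "0 2 0" --pt "-0.5 4 0" --twist '[0,0,0,0,0,0,0,0]'

```text
clock: 4.1
position: [0.5376, -0.0241, 0.2327]
tool_rot: [-3.14, -0.002, -0.119]
force: [0.6, -0.2, -2.4]
grip_width: 0.0224
finger_force: 59.7
```

Request:
move_arm --gripper '[0.1,0.1,0.1,0.1,0.1,0.1,0.1,0.1]' --pt "-0.5 4 0" --pt "-0.5 4 0" --pt "-0.5 4 0" --pt "-0.5 4 0" --pt "-0.5 4 0" --pt "-0.5 4 0" --pt "-0.5 4 0" --pt "-0.4 4 0" --twist '[0,0,0,0,0,0,0,0]'

```text
clock: 4.9
position: [0.4578, -0.3402, 0.2323]
tool_rot: [-3.142, -0.001, -0.124]
force: [1.3, -0.2, -2.3]
grip_width: 0.0227
finger_force: 59.7
```

Request:
move_arm --gripper '[0.1,0.1,0.1,0.1,0.1,0.1,0.1,0.1]' --pt "-0.4 3 0" --pt "0 1 0" --pt "0 0 0" --pt "0 0 0" --pt "0 0 0" --pt "0 0 0" --pt "0 0 0" --pt "0 0 0" --twist '[0,0,8,8,8,8,8,5.5]'

```text
clock: 5.7
position: [0.4501, -0.3771, 0.232]
tool_rot: [-3.141, 0.0, -0.923]
force: [-0.7, 0.4, -2.6]
grip_width: 0.0225
finger_force: 59.6
```

Request:
move_arm --gripper '[0.1,0.1,0.1,0.1,0.1,0.1,0.1,0.1]' --pt "0 0 4" --pt "0 0 4" --pt "0 0 4" --pt "0 0 4" --pt "0 0 2.5" --pt "0 0 1.5" --pt "0 0 1" --pt "0 0 0" --twist '[0,0,0,0,0,0,0,0]'

```text
clock: 6.5
position: [0.4498, -0.3777, 0.0212]
tool_rot: [-3.142, 0.0, -0.918]
force: [0.1, 0.3, -2.7]
grip_width: 0.0223
finger_force: 59.6
```

Request:
move_arm --gripper '[0.1,0.1,0.1]' --pt "0 0 0.6" --pt "0 0 0.4" --pt "0 0 0" --twist '[0,0,0]'

```text
clock: 6.8
position: [0.4499, -0.3779, 0.0114]
tool_rot: [-3.141, -0.0, -0.918]
force: [-0.4, -0.1, -2.8]
grip_width: 0.0224
finger_force: 59.6
```

Request:
move_arm --gripper '[0.1,0.1,0.4,0.4,0.4,0.4,0.4,0.4]' --pt "0 0 0.15" --pt "0 0 0" --pt "0 0 0" --pt "0 0 0" --pt "0 0 -1" --pt "0 0 -4" --pt "0 0 -4" --pt "0 0 -4" --twist '[0,0,0,0,0,0,0,0]'

```text
clock: 7.6
position: [0.4494, -0.378, 0.142]
tool_rot: [3.141, -0.0, -0.919]
force: [0.7, -0.6, -0.1]
grip_width: 0.0338
finger_force: 0.0
```

Request:
move_arm --gripper '[0.4,0.4,0.4,0.4,0.4,0.4,0.4,0.4]' --pt "0 0 -4" --pt "0 0 -4" --pt "0 0 0" --pt "0 0 0" --pt "0 0 0" --pt "0 0 0" --pt "0 0 0" --pt "0 0 0" --twist '[0,0,-8,-8,-8,-8,-8,-7]'

```text
clock: 8.4
position: [0.4494, -0.3781, 0.2206]
tool_rot: [3.141, -0.0, -0.093]
force: [0.1, -0.3, 0.6]
grip_width: 0.034
finger_force: 0.0
```

Request:
move_arm --gripper '[0.4,0.4,0.4,0.4,0.4,0.4,0.4]' --pt "1.4 -3.5 0" --pt "1.4 -3.5 0" --pt "1.4 -3.5 0" --pt "1.4 -3.5 0" --pt "1.4 -3.5 0" --pt "0 0 2" --pt "0 0 0" --twist '[0,0,0,0,0,0,0]'

```text
clock: 9.1
position: [0.5358, -0.2094, 0.1988]
tool_rot: [-3.141, 0.002, -0.096]
force: [-0.3, -0.7, -0.4]
grip_width: 0.0339
finger_force: 0.0
```

Run:
```python
from h import *
d=grab('wrist','w2'); s=grab('side','s2'); o=monitor.observe(); print(o['position'],o['tool_rot'],d['eye'],d['rotation'])
a=d['img'][:,:,::-1]; b=cv2.resize(s['img'][100:220,270:420,::-1],(320,256))
cv2.imwrite('pics/v2.png',cv2.vconcat([a,cv2.hconcat([b[:200],np.zeros((200,320,3),np.uint8)])]))
print(*[proj(d,(.536,-.2096,.123),True)])
```

```text
[ 0.53593505 -0.21147903  0.20046713] [ 3.14102739e+00  3.79458446e-04 -9.89604480e-02] [ 0.61388112 -0.21690231  0.34092229] [-3.09157918e-01  2.10111762e-05 -1.66673210e+00]
[313.44318553 208.55846222]
```

View pics/v2.png

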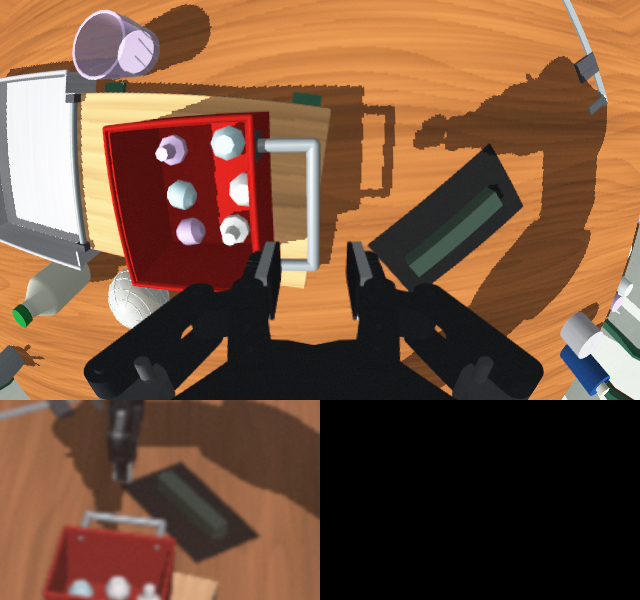

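The stone lies entirely on the mat. The pull bar runs (313,140)–(314,268) in the wrist view, centred on the fingers and matching the prediction (313,208). I'll descend and pinch firmly for the slide.

Request:
move_arm --gripper '[0.4,0.4,0.4,0.4,0.4]' --pt "0.2 0 3" --pt "0 0 3" --pt "0 0 2.5" --pt "0 0 1.1" --pt "0 0 0" --twist '[0,0,0,0,0]'

```text
clock: 9.7
position: [0.5379, -0.2116, 0.1036]
tool_rot: [3.141, 0.001, -0.099]
force: [-1.0, -0.1, 0.2]
grip_width: 0.0339
finger_force: 0.0
```

Request:
move_arm --gripper '[0,0,0,0,0]' --pt "0 0 0" --pt "0 0 0" --pt "0 0 0" --pt "0 0 0" --pt "0 0 0" --twist '[0,0,0,0,0]' --squeeze 40

```text
clock: 10.2
position: [0.5391, -0.2111, 0.1053]
tool_rot: [3.141, -0.002, -0.098]
force: [-1.7, 0.6, 8.0]
grip_width: 0.0082
finger_force: 39.0
```

Run:
```python
from h import *
np.set_printoptions(precision=4,suppress=True)
o=monitor.observe(); print(o['position'],o['tool_rot'],o['grip_width'])
st=np.array([.5777,.0763]);ys=1.3428
x=np.array([np.cos(ys),np.sin(ys)]); y=np.array([-x[1],x[0]])
p=o['position'][:2]-st; print('bar in station',p@x,p@y, 'yaw target tool',ys-np.pi/2)
```

```text
[ 0.5391 -0.2111  0.1053] [ 3.1414 -0.0019 -0.0979] 0.00816801367270668
bar in station -0.2886838241529813 -0.027349107984867324 yaw target tool -0.22799632679489656
```

Request:
move_arm --gripper '[0,0,0,0,0,0,0,0]' --pt "0 -0.5 -0.2" --pt "-0.3 -1 0" --pt "-0.4 -1.4 0" --pt "-0.4 -1.4 0" --pt "-0.4 -1.4 0" --pt "-0.4 -1.4 0" --pt "-0.4 -1.4 0" --pt "-0.4 -1.2 0" --twist '[1.2,1.2,1.2,1.2,1.2,1.4,0,0]'

```text
clock: 11.0
position: [0.5293, -0.1096, 0.1063]
tool_rot: [-3.142, -0.001, -0.227]
force: [0.1, -4.3, -0.3]
grip_width: 0.0082
finger_force: 39.2
```

Request:
move_arm --gripper '[0,0]' --pt "0 0 0" --pt "0 0 0" --twist '[0,0]'

```text
clock: 11.2
position: [0.5291, -0.1099, 0.1058]
tool_rot: [-3.141, 0.0, -0.226]
force: [1.0, 2.0, -3.6]
grip_width: 0.0086
finger_force: 39.0
```

```bash
cat > st.py <<'E'
from h import *
np.set_printoptions(precision=4,suppress=True)
st=np.array([.5777,.0763]);ys=1.3428
X=np.array([np.cos(ys),np.sin(ys)]); Y=np.array([-X[1],X[0]])
def show():
    o=monitor.observe(); p=o['position'][:2]-st
    print('station',p@X,p@Y,o['position'][2],'yawerr',o['tool_rot'][2]-(ys-np.pi/2),'F',o['force'],o['moment'],o['grip_width'],o['finger_force'],o['clock'])
if __name__=='__main__': show()
E
python3 - <<'E'
from st import *
show(); d=grab('wrist','w3'); s=grab('side','s3')
a=d['img'][:200,:,::-1]; b=cv2.resize(s['img'][120:270,225:385,::-1],(426,400),interpolation=cv2.INTER_CUBIC)
cv2.imwrite('pics/v3.png',cv2.vconcat([a,cv2.hconcat([b,np.zeros((400,214,3),np.uint8)])]))
E
```

```text
station -0.19239629815697606 0.005292606670082738 0.10581870952125938 yawerr 0.0022675980190032252 F [ 0.982   2.0478 -3.5848] [ 0.3701 -0.1451 -0.0674] 0.008596438031396977 38.95213723182678 11.2
```

View pics/v3.png

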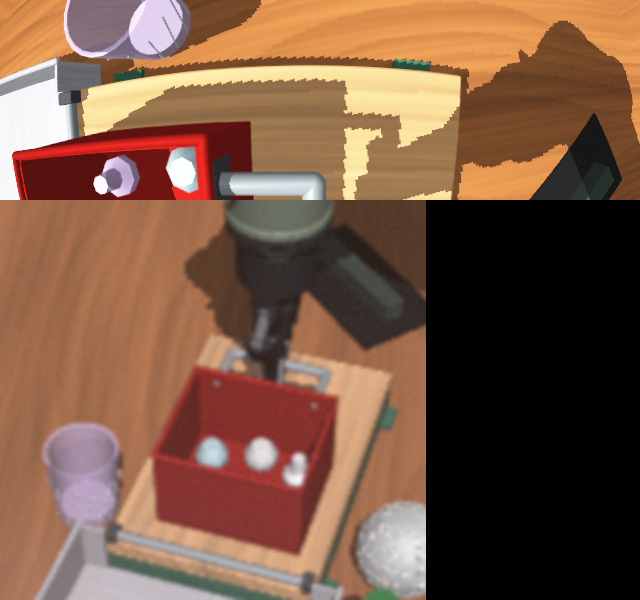

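The box is parallel to the bar and about 25 mm short of it; its front bottom corners are at (157,515) and (300,553) in the side crop. I'll push on to contact.

Request:
move_arm --gripper '[0,0,0,0]' --pt "0 -1 0" --pt "0 -0.8 0" --pt "0 -0.4 0" --pt "0 0 0" --twist '[0,0,0,0]'

```text
clock: 11.7
position: [0.5341, -0.0885, 0.1057]
tool_rot: [-3.141, 0.0, -0.226]
force: [0.8, 2.6, -4.3]
grip_width: 0.0085
finger_force: 39.2
```

Request:
move_arm --gripper '[0,0,0]' --pt "0 -0.3 0" --pt "0 0 0" --pt "0 0 0" --twist '[0,0,0]'

```text
clock: 12.0
position: [0.5346, -0.0861, 0.1058]
tool_rot: [-3.141, 0.0, -0.227]
force: [1.2, -1.0, -2.2]
grip_width: 0.0085
finger_force: 39.3
```

```bash
python3 st.py
```

```text
station -0.1679616374232693 0.005273581189416711 0.10576178341341758 yawerr 0.0010983867736185093 F [ 1.1964 -1.0055 -2.2247] [-0.0923 -0.0437 -0.0133] 0.008507110132159322 39.28834676742554 12.0
```

Request:
move_arm --gripper '[0,0,0]' --pt "0 -0.25 0" --pt "0 0 0" --pt "0 0 0" --twist '[0,0,0]'

```text
clock: 12.3
position: [0.5347, -0.0848, 0.1059]
tool_rot: [3.141, 0.0, -0.228]
force: [-3.6, -7.3, 0.7]
grip_width: 0.0085
finger_force: 39.9
```

```bash
python3 st.py
```

```text
station -0.16661485645619656 0.005459402635240147 0.10588565944940294 yawerr 8.520489849672686e-06 F [-3.6114 -7.3077  0.7245] [-1.6268  0.7008  0.0006] 0.008498779907564856 39.857715368270874 12.3
```

```bash
cat > arc.py <<'E'
import numpy as np
def B(deg):
    p=np.radians(deg); c,s=np.cos(p),np.sin(p)
    d=min(5*(1+s)/max(c,1e-6),14)
    return np.array([-5*c-d*s,5*s-d*c])+np.array([-162*c+78*s,162*s+78*c])
def rows(degs):
    P=np.round([B(d)-B(0) for d in degs],0)/10; D=np.diff(P,axis=0)
    print([[0,round(-a,1),round(-b,1)] for a,b in D])
if __name__=='__main__':
    a=[0,2,5,9,13,17,21,25,29]
    for k in range(4): rows(a) if k==0 else rows(np.arange(29+32*(k-1),29+32*k+1,4)) 
    print(B(0),B(90),B(125))
E
python3 arc.py
```

```text
[[0, np.float64(-0.3), np.float64(-0.6)], [0, np.float64(-0.4), np.float64(-0.8)], [0, np.float64(-0.6), np.float64(-1.0)], [0, np.float64(-0.7), np.float64(-1.0)], [0, np.float64(-0.8), np.float64(-1.0)], [0, np.float64(-0.8), np.float64(-0.9)], [0, np.float64(-0.9), np.float64(-0.8)], [0, np.float64(-1.0), np.float64(-0.8)]]
[[0, np.float64(-0.9), np.float64(-0.7)], [0, np.float64(-1.1), np.float64(-0.6)], [0, np.float64(-1.0), np.float64(-0.5)], [0, np.float64(-1.1), np.float64(-0.5)], [0, np.float64(-1.0), np.float64(-0.3)], [0, np.float64(-1.2), np.float64(-0.4)], [0, np.float64(-1.2), np.float64(-0.3)], [0, np.float64(-1.2), np.float64(-0.2)]]
[[0, np.float64(-1.2), np.float64(-0.1)], [0, np.float64(-1.3), np.float64(-0.1)], [0, np.float64(-1.2), np.float64(0.1)], [0, np.float64(-1.3), np.float64(0.1)], [0, np.float64(-1.2), np.float64(0.2)], [0, np.float64(-1.2), np.float64(0.3)], [0, np.float64(-1.2), np.float64(0.4)], [0, np.float64(-1.2), np.float64(0.5)]]
[[0, np.float64(-1.1), np.float64(0.5)], [0, np.float64(-1.1), np.float64(0.6)], [0, np.float64(-1.0), np.float64(0.7)], [0, np.float64(-1.0), np.float64(0.8)], [0, np.float64(-0.9), np.float64(0.8)], [0, np.float64(-0.9), np.float64(0.9)], [0, np.float64(-0.8), np.float64(1.0)], [0, np.float64(-0.7), np.float64(1.0)]]
[-167.   73.] [ 64. 167.] [148.21299571 100.08949947]
```

Request:
move_arm --gripper '[0,0,0]' --pt "0 0 0" --pt "0 0 0" --pt "0 0 0" --twist '[0,0,0]' --squeeze 20

```text
clock: 12.6
position: [0.5347, -0.0848, 0.1059]
tool_rot: [3.141, 0.0, -0.228]
force: [-3.2, -7.6, 1.8]
grip_width: 0.0088
finger_force: 39.9
```

Request:
move_arm --gripper '[0.15,0.15,0,0,0,0]' --pt "0 0 0" --pt "0 0 0" --pt "0 0 0" --pt "0 0 0" --pt "0 0 0" --pt "0 0 0" --twist '[0,0,0,0,0,0]' --squeeze 20

```text
clock: 13.2
position: [0.5349, -0.085, 0.1059]
tool_rot: [3.14, -0.0, -0.228]
force: [-2.8, -10.0, 1.5]
grip_width: 0.0091
finger_force: 21.5
```

```bash
python3 st.py
```

```text
station -0.1667791290034679 0.005264955427788563 0.10592066253373196 yawerr 2.4397972369083476e-06 F [ -2.8416 -10.0005   1.5299] [-1.9223  0.6788 -0.044 ] 0.009145122475524901 21.515004336833954 13.2
```

Request:
move_arm --gripper '[0,0,0,0,0,0,0,0]' --pt "0 -0.2 -0.6" --pt "0 -0.4 -0.8" --pt "0 -0.6 -1.0" --pt "0 -0.7 -1.0" --pt "0 -0.8 -1.0" --pt "0 -0.8 -0.9" --pt "0 -0.9 -0.8" --pt "0 -1.0 -0.8" --twist '[0,0,0,0,0,0,0,0]'

```text
clock: 14.0
position: [0.5474, -0.0319, 0.1762]
tool_rot: [3.141, -0.001, -0.228]
force: [-2.6, -6.2, 5.8]
grip_width: 0.0091
finger_force: 21.1
```

Run:
```python
from st import *
show(); s=grab('side','s4'); c=grab('scene','c4')
b=cv2.resize(s['img'][120:280,220:380,::-1],(400,400),interpolation=cv2.INTER_CUBIC);a=cv2.resize(c['img'][90:250,270:430,::-1],(400,400),interpolation=cv2.INTER_CUBIC)
cv2.imwrite('pics/v4.png',cv2.hconcat([a,b]))
```

```text
station -0.11223387519692486 0.005064563471552652 0.17617408811430987 yawerr -6.051807906137796e-06 F [-2.5918 -6.2042  5.8149] [-1.7187  0.54   -0.0333] 0.009052590456149315 21.140423119068146 14.0
```

View pics/v4.png

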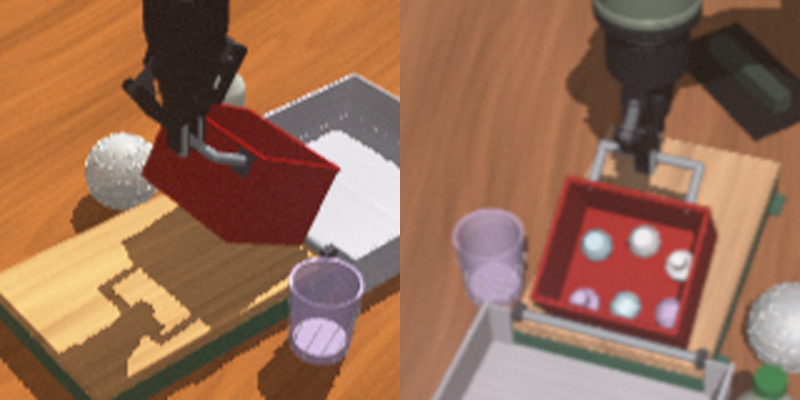

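The picture shows the box tipped about 28° with its toe at the bar, and the six pieces sliding frontwards. I'll continue.

Request:
move_arm --gripper '[0,0,0,0,0,0,0,0]' --pt "0 -0.7 -0.8" --pt "0 -1.1 -0.7" --pt "0 -1.0 -0.5" --pt "0 -1.1 -0.5" --pt "0 -1.0 -0.3" --pt "0 -1.2 -0.4" --pt "0 -1.2 -0.3" --pt "0 -1.2 -0.2" --twist '[0,0,0,0,0,0,0,0]'

```text
clock: 14.9
position: [0.5669, 0.0529, 0.2122]
tool_rot: [-3.141, -0.0, -0.227]
force: [0.5, -1.3, -3.2]
grip_width: 0.0094
finger_force: 20.3
```

```bash
python3 st.py; python3 -c "
from arc import *
print(B(61)-B(0),B(93)-B(0))"
```

```text
station -0.025219894391575837 0.0052738879898748875 0.2121717116174327 yawerr 0.0014097935695378538 F [ 0.4674 -1.3469 -3.2357] [-0.348   0.0435 -0.0412] 0.009356925477975885 20.308656692504883 14.9
[142.01245468 104.08930679] [239.65239492  90.4216311 ]
```

Request:
move_arm --gripper '[0,0,0,0,0,0,0,0]' --pt "0 -1.2 -0.1" --pt "0 -1.3 0" --pt "0 -1.2 0.1" --pt "0 -1.3 0.1" --pt "0 -1.2 0.2" --pt "0 -1.2 0.3" --pt "0 -1.2 0.4" --pt "0 -1.2 0.5" --twist '[0,0,0,0,0,0,0,0]'

```text
clock: 15.7
position: [0.5886, 0.1482, 0.1963]
tool_rot: [3.142, 0.0, -0.227]
force: [1.9, 0.3, 2.2]
grip_width: 0.009
finger_force: 21.2
```

```bash
python3 st.py
```

```text
station 0.07251294688079057 0.005631230216766274 0.1962859373164599 yawerr 0.001048452419289747 F [1.9374 0.2621 2.1997] [-0.011  -0.3094  0.0131] 0.009013709502053591 21.24234974384308 15.7
```

Request:
move_arm --gripper '[0,0,0,0,0,0,0,0]' --pt "0 -1.1 0.5" --pt "0 -1.1 0.6" --pt "0 -1.0 0.7" --pt "0 -1.0 0.8" --pt "0 -0.9 0.8" --pt "0 -0.9 0.9" --pt "0 0 0" --pt "0 0 0" --twist '[0,0,0,0,0,0,0,0]'

```text
clock: 16.5
position: [0.6019, 0.2058, 0.1536]
tool_rot: [3.141, 0.0, -0.227]
force: [-0.4, 2.7, 1.9]
grip_width: 0.0089
finger_force: 21.0
```

Run:
```python
from st import *
show(); s=grab('side','s5'); c=grab('scene','c5')
b=cv2.resize(s['img'][160:360,200:400,::-1],(400,400),interpolation=cv2.INTER_CUBIC);a=cv2.resize(c['img'][60:240,300:480,::-1],(400,400),interpolation=cv2.INTER_CUBIC)
cv2.imwrite('pics/v5.png',cv2.hconcat([a,b]))
```

```text
station 0.13158559431134217 0.005731732714079937 0.15363933458823328 yawerr 0.0011723341624492178 F [-0.3653  2.6812  1.8721] [ 0.5818  0.1292 -0.0099] 0.008921249000379322 20.98508208990097 16.5
```

View pics/v5.png

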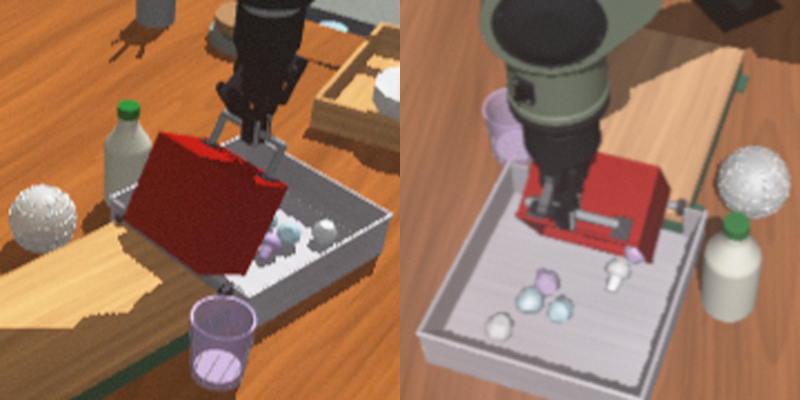

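The pictures show the box at about 117° with five pieces clear in the tray, at side-crop (545,282), (530,300), (560,308), (499,327) and (617,270). The violet stopper is at the rim, at (634,254). I'll tip a little further and shake gently.

Request:
move_arm --gripper '[0,0,0,0,0,0,0,0]' --pt "0 -0.8 1.0" --pt "0 -0.3 0.5" --pt "0 0 0" --pt "0 0 0" --pt "0 0.7 -1.0" --pt "0 -0.7 1.0" --pt "0 0.7 -1.0" --pt "0 -0.7 1.0" --twist '[0,0,0,0,0,0,0,0]'

```text
clock: 17.4
position: [0.6056, 0.2164, 0.1407]
tool_rot: [-3.139, -0.002, -0.228]
force: [0.5, 7.8, 4.2]
grip_width: 0.0088
finger_force: 21.6
```

Run:
```python
from st import *
show(); s=grab('side','s6'); a=load('s5')['img']; b=s['img']
# report bright/coloured blobs on tray: project tray floor quad
T=lambda x,y,z:np.append(st+x*X+y*Y,z)
def blobs(d):
    img=d['img']; m=np.zeros(img.shape[:2],np.uint8)
    q=np.array([proj(d,T(x,y,.006)) for x,y in [(.015,.115),(.25,.115),(.25,-.115),(.015,-.115)]]).astype(int)
    cv2.fillConvexPoly(m,q,255)
    lab=cv2.cvtColor(img,cv2.COLOR_RGB2LAB).astype(float)
    med=np.median(lab[m>0],0); diff=np.linalg.norm((lab-med)*[.5,2,2],axis=2)
    k=((diff>14)&(m>0)).astype(np.uint8)
    n,l,s_,c_=cv2.connectedComponentsWithStats(k)
    for i in range(1,n):
        if s_[i,4]>15:
            w=atz(d,*c_[i],.018)[:2]-st; print(s_[i],c_[i].round(),'st',w@X,w@Y,img[l==i].mean(0).round())
blobs(s)
```

```text
station 0.14277032217613086 0.004463323569235636 0.1407237941331449 yawerr -0.0002058669985338657 F [0.5465 7.7553 4.2006] [ 1.5172 -0.1607 -0.0944] 0.008751533912748898 21.64148658514023 17.4
[ 256  258   74   43 1380] [294. 277.] st 0.04970619052250294 -0.003039590006688516 [139.  89.  91.]
[221 280 125  78 621] [291. 334.] st 0.1969625829728797 0.04023456056441206 [131. 123. 125.]
[247 286  17  13 146] [254. 292.] st 0.12029301485557262 -0.07944139015422542 [181. 161. 185.]
[293 293   8  13  58] [297. 299.] st 0.10677065957126362 0.02267619432383871 [229. 227. 229.]
[255 312  14  15 153] [262. 319.] st 0.18272563460925895 -0.034215051963859995 [173. 185. 191.]
[243 319   9  11  26] [248. 323.] st 0.20030726235548726 -0.05914735093067472 [154. 146. 148.]
[241 323   6   8  29] [243. 328.] st 0.21519784328882488 -0.06500866193098048 [222. 219. 221.]
[280 322  13  15 144] [286. 329.] st 0.18888986238200597 0.02558088091910123 [177. 191. 197.]
[216 332  86  31 519] [259. 347.] st 0.24841648828930768 -0.013526361307608085 [166. 156. 159.]
```

Run:
```python
from arc import *
print([ (d,(B(d)-B(0)).round(1).tolist()) for d in (117,119,121,123)])
for k in ([121,117,113,109,105,101,97,93,89],[89,85,81,77,73,69,65,61,57],[57,53,49,45,41,37,33,29,25],[25,21,17,13,10,7,4,2,0]):
    P=np.round([B(d) for d in k])/10; print([[0,round(float(-a),1),round(float(-b),1)] for a,b in np.diff(P,axis=0)])
```

```text
[(117, [299.8, 46.7]), (119, [303.9, 42.0]), (121, [307.9, 37.2]), (123, [311.6, 32.2])]
[[0, 0.8, -1.0], [0, 0.9, -0.9], [0, 0.9, -0.8], [0, 1.0, -0.8], [0, 1.0, -0.7], [0, 1.1, -0.6], [0, 1.1, -0.5], [0, 1.2, -0.5]]
[[0, 1.2, -0.4], [0, 1.2, -0.3], [0, 1.2, -0.2], [0, 1.3, -0.1], [0, 1.2, -0.1], [0, 1.3, 0.1], [0, 1.2, 0.1], [0, 1.2, 0.2]]
[[0, 1.2, 0.3], [0, 1.2, 0.4], [0, 1.0, 0.3], [0, 1.1, 0.5], [0, 1.0, 0.5], [0, 1.1, 0.6], [0, 0.9, 0.7], [0, 1.0, 0.8]]
[[0, 0.9, 0.8], [0, 0.8, 0.9], [0, 0.8, 1.0], [0, 0.5, 0.7], [0, 0.5, 0.8], [0, 0.5, 0.8], [0, 0.2, 0.5], [0, 0.3, 0.6]]
```

Request:
move_arm --gripper '[0,0,0,0,0,0,0,0]' --pt "0 0.8 -1.0" --pt "0 0.9 -0.9" --pt "0 0.9 -0.8" --pt "0 1.0 -0.8" --pt "0 1.0 -0.7" --pt "0 1.1 -0.6" --pt "0 1.1 -0.5" --pt "0 1.2 -0.5" --twist '[0,0,0,0,0,0,0,0]'

```text
clock: 18.25
position: [0.5875, 0.1411, 0.1989]
tool_rot: [-3.136, -0.002, -0.225]
force: [-4.3, 15.2, 29.8]
grip_width: 0.0093
finger_force: 24.4
```

```bash
cat > bl.py <<'E'
from st import *
T=lambda x,y,z:np.append(st+x*X+y*Y,z)
def blobs(d):
    img=d['img']; m=np.zeros(img.shape[:2],np.uint8)
    q=np.array([proj(d,T(x,y,.006)) for x,y in [(.012,.118),(.25,.118),(.25,-.118),(.012,-.118)]]).astype(int)
    cv2.fillConvexPoly(m,q,255); lab=cv2.cvtColor(img,cv2.COLOR_RGB2LAB).astype(float)
    med=np.median(lab[m>0],0); diff=np.linalg.norm((lab-med)*[.5,2,2],axis=2)
    k=((diff>14)&(m>0)).astype(np.uint8); n,l,s_,c_=cv2.connectedComponentsWithStats(k)
    for i in range(1,n):
        if s_[i,4]>20:
            w=atz(d,*c_[i],.018)[:2]-st; print(s_[i],'st',(w@X).round(3),(w@Y).round(3),img[l==i].mean(0).round())
E
python3 - <<'E'
from bl import *
show(); print('side'); blobs(grab('side','s7')); print('scene'); blobs(grab('scene','c7'))
E
```

```text
station 0.06538339539646335 0.00509814792426133 0.19890462060133884 yawerr 0.0031216526326234284 F [-4.3025 15.1591 29.8462] [ 3.1103  0.8493 -0.0082] 0.009271995147568018 24.44937765598297 18.25
side
[233 256  24  46  52] st 0.085 -0.116 [154. 144. 147.]
[265 258  64  30 847] st 0.038 -0.003 [159.  69.  68.]
[220 279 127  79 710] st 0.19 0.048 [132. 124. 127.]
[247 286  17  13 147] st 0.12 -0.08 [181. 162. 185.]
[309 289  13  13 120] st 0.084 0.06 [193. 175. 200.]
[293 293   8  13  54] st 0.107 0.023 [229. 228. 229.]
[255 312  14  15 152] st 0.182 -0.034 [173. 185. 191.]
[243 319   9  12  27] st 0.201 -0.059 [155. 147. 149.]
[279 322  14  14 146] st 0.189 0.025 [177. 191. 197.]
[241 326   6   5  23] st 0.216 -0.065 [223. 220. 221.]
[216 331  94  34 621] st 0.248 -0.01 [166. 156. 159.]
scene
[ 352  135  115   72 3507] st 0.106 -0.004 [134.  97.  96.]
```

All six pieces are in the tray, two violet, two white and two teal. The tool feels a 30 N upward force, so the toe sits further forward than planned; I'll raise the pin to relieve it.

Request:
move_arm --gripper '[0,0,0,0]' --pt "0 0 -0.6" --pt "0 0 -0.4" --pt "0 0 0" --pt "0 0 0" --twist '[0,0,0,0]'

```text
clock: 18.75
position: [0.5862, 0.1382, 0.2062]
tool_rot: [3.141, 0.001, -0.227]
force: [0.5, 0.3, -3.1]
grip_width: 0.0089
finger_force: 21.1
```

```bash
cat > boxfit.py <<'E'
from st import *
# estimate tilt & toe: project box model for candidate (phi, given pin) and compare with red mask
T=lambda x,y,z:np.append(st+x*X+y*Y,z)
def redmask(d):
    h=cv2.cvtColor(d['img'],cv2.COLOR_RGB2HSV); return (((h[...,0]<6)|(h[...,0]>172))&(h[...,1]>150)&(h[...,2]>40)).astype(np.uint8)
def sil(d,phi,bx,bz,y0):
    c,s=np.cos(phi),np.sin(phi); P=[]
    for a in (42,162):
        for z in (-78,12):
            for yy in (-70,70): P.append(proj(d,T(bx+(a*c+z*s)/1e3,y0+yy/1e3,bz+(-a*s+z*c)/1e3)))
    h=cv2.convexHull(np.array(P,np.float32)).astype(int); m=np.zeros((400,640),np.uint8); cv2.fillConvexPoly(m,h,1); return m
def run(tag):
    o=monitor.observe(); p=o['position'][:2]-st; bx,bz=p@X,o['position'][2]+.017
    ds=[(d,redmask(d)) for d in (grab('side','s'+tag),grab('scene','c'+tag))]
    best=[]
    for deg in np.arange(-10,150,1.):
        f=np.radians(deg); v=[]
        for d,r in ds:
            m=sil(d,f,bx,bz,p@Y); v.append((m&r).sum()/max((m|r).sum(),1))
        best.append((sum(v),deg,v))
    best.sort(key=lambda t:-t[0]); v,deg,w=best[0]; f=np.radians(deg); c,s=np.cos(f),np.sin(f)
    print('phi',deg,np.round(w,2),'next',best[1][1],'toe',bx*1e3+162*c-78*s,bz*1e3-50-162*s-78*c)
    show()
if __name__=='__main__': run(sys.argv[1])
E
python3 boxfit.py 8
```

```text
phi 72.0 [0.61 0.88] next 73.0 toe 38.09278522283621 -4.944854719755632
station 0.062365033688355345 0.005678970640193955 0.20627863230585983 yawerr 0.0009944346044283847 F [ 0.3343  0.6472 -5.6921] [ 0.1495 -0.0418 -0.0088] 0.009105284533604952 20.95230460166931 18.85
```

Run:
```python
from boxfit import *
def off(fs,bx,tz,y):
    bz=tz+.017; out=[]
    for deg in np.arange(0,150,1.):
        v=[]
        for f in fs:
            d=load(f); r=redmask(d); m=sil(d,np.radians(deg),bx,bz,y); v.append((m&r).sum()/(m|r).sum())
        out.append((sum(v),deg,np.round(v,2)))
    out.sort(key=lambda t:-t[0]); deg=out[0][1]; c,s=np.cos(np.radians(deg)),np.sin(np.radians(deg))
    print(fs,out[0][1:],'toe',bx*1e3+162*c-78*s,bz*1e3-50-162*s-78*c)
off(['s4','c4'],-.1122,.1762,.005)
off(['s5','c5'],.1316,.1536,.0057)
off(['s6'],.1428,.1407,.0045)
off(['s7','c7'],.0654,.1989,.005)
off(['c8'],.0624,.2063,.0057)
```

```text
['s4', 'c4'] (np.float64(30.0), array([0.58, 0.78])) toe -10.903884586920917 -5.3499814951862135
['s5', 'c5'] (np.float64(117.0), array([0.43, 0.92])) toe -11.444969844499255 11.668202061169005
['s6'] (np.float64(122.0), array([0.4])) toe -9.194672305980404 11.649911032848976
['s7', 'c7'] (np.float64(89.0), array([0.57, 0.91])) toe -9.760830379358566 2.56338568255648
['c8'] (np.float64(73.0), array([0.88])) toe 35.17244519996659 -4.426363434385209
```

The fit confirms that the tip itself passed: 117–122° with the toe 10 mm behind the bar. After my lift, though, the box hangs at about 72° with its toe 36 mm on the tray side. I'll draw it back so the toe catches on the bar and the tilt comes down, then lock the grip and hop it low over the bar.

Request:
move_arm --gripper '[0,0,0,0,0,0,0]' --pt "0 1.0 0" --pt "0 1.1 0" --pt "0 1.0 0" --pt "0 1.2 0" --pt "0 1.2 -0.1" --pt "0 1.2 0" --pt "0 0 0" --twist '[0,0,0,0,0,0,0]'

```text
clock: 19.55
position: [0.5711, 0.0711, 0.2081]
tool_rot: [3.141, -0.0, -0.229]
force: [-0.2, 1.1, -4.4]
grip_width: 0.0094
finger_force: 20.6
```

```bash
python3 boxfit.py 9
```

```text
phi 60.0 [0.64 0.85] next 58.0 toe 6.859792885930375 -4.188526148076342
station -0.004525464443722654 0.0053635287511685 0.20788469116233826 yawerr 0.0007234417886856637 F [-0.0737  2.0562 -4.0607] [ 0.0808 -0.0981 -0.046 ] 0.008683976718344328 20.52924871444702 19.65
```

Just as modelled (60°, toe caught on the tray side of the bar). I'll continue to about 45° and then lock the grip.

Request:
move_arm --gripper '[0,0,0,0,0]' --pt "0 1.1 0.1" --pt "0 1.1 0.2" --pt "0 1.0 0.3" --pt "0 1.0 0.3" --pt "0 0 0" --twist '[0,0,0,0,0]'

```text
clock: 20.15
position: [0.5615, 0.0304, 0.1985]
tool_rot: [3.141, 0.0, -0.229]
force: [-0.0, 0.9, -2.4]
grip_width: 0.0086
finger_force: 20.3
```

Request:
move_arm --gripper '[0,0,0,0]' --pt "0 0 0" --pt "0 0 0" --pt "0 0 0" --pt "0 0 0" --twist '[0,0,0,0]' --squeeze 110

```text
clock: 20.55
position: [0.5621, 0.0326, 0.1988]
tool_rot: [-3.141, -0.0, -0.226]
force: [-0.3, 0.8, -2.9]
grip_width: 0.0057
finger_force: 107.5
```

```bash
python3 boxfit.py 10
```

```text
phi 47.0 [0.75 0.81] next 46.0 toe 7.303384527294398 -5.846185134523452
station -0.04616940982252581 0.005400623591625877 0.19879618893740053 yawerr 0.001493479632038941 F [ 1.5539  1.5985 -3.343 ] [ 0.5059 -0.2161 -0.0359] 0.006033371184906725 107.55052328109741 20.65
```

Request:
move_arm --gripper '[0,0,0,0,0]' --pt "0 0 -0.7" --pt "0 0 -0.8" --pt "0 0 -0.7" --pt "0 0 0" --pt "0 0 0" --twist '[0,0,0,0,0]'

```text
clock: 21.15
position: [0.562, 0.0322, 0.221]
tool_rot: [-3.141, -0.0, -0.227]
force: [-0.2, -0.3, -5.0]
grip_width: 0.0064
finger_force: 107.7
```

```bash
python3 boxfit.py 11
```

```text
phi 49.0 [0.73 0.8 ] next 50.0 toe 0.9395109633644623 14.56803086431755
station -0.0465127434490195 0.005598041927655685 0.22058641159257877 yawerr 0.0011852585192777543 F [ 0.2123  0.3435 -5.3183] [-0.1126  0.0072 -0.0229] 0.006117197875959339 107.71230697631836 21.25
```

Request:
move_arm --gripper '[0,0,0,0,0,0]' --pt "0 0.9 0" --pt "0 1.0 0" --pt "0 1.0 0" --pt "0 1.0 0" --pt "0 0.8 0" --pt "0 0 0" --twist '[0,0,0,0,0,0]'

```text
clock: 21.85
position: [0.5511, -0.0151, 0.2209]
tool_rot: [3.141, -0.0, -0.229]
force: [-0.5, -0.7, -4.6]
grip_width: 0.0063
finger_force: 107.7
```

Request:
move_arm --gripper '[0,0,0,0]' --pt "0 0 0.7" --pt "0 0 0.7" --pt "0 0 0.4" --pt "0 0 0" --twist '[0,0,0,0]'

```text
clock: 22.25
position: [0.5515, -0.0145, 0.2031]
tool_rot: [3.141, -0.001, -0.228]
force: [-5.5, -4.5, 13.5]
grip_width: 0.0061
finger_force: 109.9
```

```bash
python3 boxfit.py 12
```

```text
phi 49.0 [0.79 0.81] next 50.0 toe -46.90804410648989 -3.326590831317148
station -0.09410127621823289 0.005057324535813857 0.20317656716774016 yawerr 0.0006871942595330083 F [-4.9196 -4.766  13.466 ] [-1.1629  1.1798  0.0774] 0.00590033231316734 109.95121121406555 22.35
```

Request:
move_arm --gripper '[0.05,0.05,0.05]' --pt "0 0 0" --pt "0 0 0" --pt "0 0 0" --twist '[0,0,0]' --squeeze 20

```text
clock: 22.65
position: [0.5515, -0.0141, 0.2032]
tool_rot: [3.141, -0.001, -0.227]
force: [-5.0, -4.9, 13.5]
grip_width: 0.0063
finger_force: 109.9
```

Request:
move_arm --gripper '[0.09,0.09]' --pt "0 0 0" --pt "0 0 0" --twist '[0,0]'

```text
clock: 22.85
position: [0.5515, -0.014, 0.2031]
tool_rot: [3.141, -0.0, -0.227]
force: [-5.3, -3.4, 11.3]
grip_width: 0.008
finger_force: 53.6
```

Request:
move_arm --gripper '[0.1,0.1]' --pt "0 0 0" --pt "0 0 0" --twist '[0,0]'

```text
clock: 23.05
position: [0.5515, -0.0139, 0.2031]
tool_rot: [3.141, -0.0, -0.227]
force: [-3.6, -3.8, 10.5]
grip_width: 0.0085
finger_force: 31.3
```

Run:
```python
import numpy as np
def B(d):
    p=np.radians(d); return np.array([-162*np.cos(p)+78*np.sin(p),162*np.sin(p)+78*np.cos(p)])
for k in ([49,45,41,37,33,29,25,21,17],[17,13,10,7,4,2,0]):
    P=np.round([B(d) for d in k])/10; print([[0,round(float(-a),1),round(float(-b),1)] for a,b in np.diff(P,axis=0)])
```

```text
[[0, 1.2, 0.3], [0, 1.2, 0.5], [0, 1.1, 0.5], [0, 1.1, 0.6], [0, 1.1, 0.7], [0, 1.0, 0.8], [0, 0.9, 0.8], [0, 0.9, 0.9]]
[[0, 0.8, 1.0], [0, 0.6, 0.7], [0, 0.5, 0.8], [0, 0.5, 0.8], [0, 0.3, 0.5], [0, 0.3, 0.6]]
```

Request:
move_arm --gripper '[0.104,0.104]' --pt "0 0 0" --pt "0 0 0" --twist '[0,0]'

```text
clock: 23.25
position: [0.5515, -0.0139, 0.2031]
tool_rot: [3.141, -0.0, -0.227]
force: [-4.4, -3.8, 10.3]
grip_width: 0.0091
finger_force: 22.9
```

Request:
move_arm --gripper '[0.104,0.104,0.104,0.104,0.104,0.104,0.104,0.104]' --pt "0 1.2 0.3" --pt "0 1.2 0.4" --pt "0 1.1 0.5" --pt "0 1.1 0.6" --pt "0 1.1 0.7" --pt "0 1.0 0.8" --pt "0 0.9 0.8" --pt "0 0.9 0.9" --twist '[0,0,0,0,0,0,0,0]'

```text
clock: 24.05
position: [0.5321, -0.0972, 0.1521]
tool_rot: [3.142, -0.0, -0.227]
force: [0.0, -0.5, -1.0]
grip_width: 0.0089
finger_force: 21.5
```

```bash
python3 boxfit.py 13
```

```text
phi 18.0 [0.91 0.79] next 17.0 toe -49.32996993130155 -5.190180590525031
station -0.1799714679656105 0.005842316367823341 0.15155790405157957 yawerr -0.00044204802198377635 F [-0.1748 -2.8649  0.8862] [-0.524   0.1009  0.031 ] 0.009052299768917879 21.5667861700058 24.15
```

Request:
move_arm --gripper '[0.104,0.104,0.104,0.104,0.104,0.104,0.104]' --pt "0 0.8 1.0" --pt "0 0.6 0.7" --pt "0 0.5 0.8" --pt "0 0.5 0.8" --pt "0 0.3 0.5" --pt "0 0.2 0.6" --pt "0 0 0" --twist '[0,0,0,0,0,0,0]'

```text
clock: 24.85
position: [0.5258, -0.1255, 0.1085]
tool_rot: [3.141, -0.0, -0.228]
force: [-1.0, 0.0, 6.7]
grip_width: 0.0091
finger_force: 22.2
```

```bash
python3 boxfit.py 14
```

```text
phi 2.0 [0.92 0.74] next 1.0 toe -49.107358276356116 -8.100260019347004
station -0.2077404797774094 0.004985041475490511 0.10881689920197281 yawerr 0.0009023658655664679 F [-2.1952 -0.7782  5.5937] [-0.1994  0.4078  0.0096] 0.008689315646830821 22.15682566165924 24.95
```

Request:
move_arm --gripper '[0.2,0.4,0.4,0.4,0.4,0.4,0.4,0.4]' --pt "0 0 0" --pt "0 0 0" --pt "0 0 0" --pt "0 0 -1" --pt "0 0 -2" --pt "0 0 -4" --pt "0 0 -4" --pt "0 0 -3" --twist '[0,0,0,0,0,0,0,0]'

```text
clock: 25.75
position: [0.5258, -0.125, 0.2518]
tool_rot: [-3.141, -0.002, -0.227]
force: [0.2, 0.2, -0.8]
grip_width: 0.0342
finger_force: 0.0
```

Request:
move_arm --gripper '[0.4,0.4,0.4,0.4]' --pt "0 4 0" --pt "0 4 0" --pt "0 4 0" --pt "0 0 0" --twist '[0,0,0,0]'

```text
clock: 26.15
position: [0.4966, -0.2468, 0.25]
tool_rot: [3.139, -0.001, -0.233]
force: [-0.5, 1.6, 0.0]
grip_width: 0.0341
finger_force: 0.0
```

Run:
```python
from boxfit import *
import bl
s=grab('side','s15'); c=grab('scene','c15'); show(); bl.blobs(s); print('scene'); bl.blobs(c)
ds=[(s,redmask(s)),(c,redmask(c))]
def cost(v):
    t=0
    for d,r in ds:
        m=sil(d,v[2],v[0],.123,v[1]); t-=(m&r).sum()/(m|r).sum()
    return t
best=min(((cost((x,y,f)),x,y,f) for x in np.arange(-.22,-.194,.002) for y in np.arange(-.006,.016,.003) for f in np.radians([-8,-4,0,4,8])),key=lambda t:t[0]); print(best)
# bystanders: compare side image start vs now near globe, tumbler, coolant
a=load('side0')['img'].astype(float); b=s['img'].astype(float)
for n,(x0,x1,y0,y1) in dict(globe=(355,400,230,272),tumbler=(238,275,205,243),coolant=(348,385,265,322)).items():
    sh,_=cv2.phaseCorrelate(a[y0:y1,x0:x1].mean(2),b[y0:y1,x0:x1].mean(2)); print(n,sh,np.abs(a-b)[y0:y1,x0:x1].mean())
```

```text
station -0.3283351862849883 0.0052749129585658305 0.249367137741966 yawerr -0.0008841763135656322 F [0.1212 1.2458 0.0524] [ 0.1321 -0.1051 -0.    ] 0.03427231792846993 0.0 26.25
[233 256  24  46  52] st 0.085 -0.116 [151. 141. 144.]
[220 279 127  79 714] st 0.19 0.047 [128. 121. 124.]
[247 286  17  13 145] st 0.12 -0.08 [176. 158. 180.]
[309 289  12  13 121] st 0.084 0.059 [186. 169. 194.]
[293 293   8  13  52] st 0.107 0.023 [225. 224. 226.]
[255 312  14  15 157] st 0.183 -0.035 [168. 180. 186.]
[243 319   9  12  27] st 0.201 -0.059 [150. 143. 145.]
[280 322  13  14 147] st 0.189 0.026 [172. 186. 192.]
[215 331  95  34 645] st 0.248 -0.009 [161. 152. 155.]
scene
[ 352  135  118   72 3887] st 0.11 -0.016 [166. 154. 157.]
(np.float64(-1.8267604684197924), np.float64(-0.208), np.float64(0.009), np.float64(0.0))
globe (0.4609370864058526, 0.5269007736700608) 4.463139329805997
tumbler (0.01405472826062848, -0.030223142509093748) 4.084400189663348
coolant (0.018119845446992855, 0.001114960282780686) 4.12470365101944
```

```bash
python3 -c "
from h import *
print(bot.job_done())"
```

```text
the job is handed in; nothing more can be done
None
```

I handed the job in at about 26 s of the 72 s allowed. By my image measurements, all six rejects are in the tray, the box stands upright and released on the ledge about 106 mm behind the bar axis, the stone is on the mat, and the globe, tumbler and bottle have not visibly moved. On the way back the box's toe slipped over the bar to the tray side, so for about 1 s it hung from the gripper and I hopped it back over with the toe at most about 65 mm above the bench (limit 105 mm). No verdict was returned.

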